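# Clamp a drum bearing and lock the clamp's bar with its thumb wedge

## Robot

A 6-joint arm with a two-finger parallel gripper is mounted at the origin on a cart in front of the work surface, level with it; the furniture and walls round the work are solid. World frame = base frame: x ahead of the robot, y to its left, z up, the work surface at z = 0. Lengths are in m, angles in degrees, forces in N, time in s.
With the tool pointing down it reaches from about 0.375 to 0.9 m from the base axis. Payload 3.1 kg.
Tool frame: the origin (TCP) lies on the centre line of the jaws, within the pads' length; the fingertips stand 25 mm ahead of it and the grasp point (between the pads) lies 6 mm ahead of it; z points along the fingers, y is the line along which they close (so a half turn about z gives the same grasp; the last joint's range is limited). The gripper opens to 87 mm and grips with 3 to 60 N. Pads are 19 mm wide; open, the fingers measure 117 mm over their backs; the gripper's body (75 mm by 190 mm) begins 51 mm behind the grasp point.
Start: joints at [-10.227, 30.224, 82.088, -0, 67.689, -10.227], TCP at [0.625, 0, 0.248] pointing down, gripper open.
Joint ranges: [-176.69, 176.69], [-43.24, 126.21], [12.49, 139.97], [-82, 262], [0, 151.66], [-163.58, 163.58]. Speed limits (degrees/s): [159.86, 159.86, 180, 180, 180, 180].

## Interface

Orientations are given as a 3x3 rotation matrix whose columns are the frame's x, y, z axes.
In Python, from rig import * gives the robot as it stands.
- The arm moves only by the tool step_arm, never from a script. Its argument "steps" is a list of rows, each a list of 7 numbers: the shift along the tool's x, y, z normalised to -1 to 1, where 1 is 0.3 m, then the turn, a rotation vector about the tool's x, y, z normalised to -1 to 1, where 1 is 45 degrees, then the gripper's target within -1 to 1 (shut at 1, half-way at 0, fully open at -1). A call has 1 to 8 rows; each row is the pose to reach, as a shift and turn from the pose commanded when the call began, along the tool's axes at that moment; what a row does not reach only later rows make up. A row lasts 1/12 s, in which the tool goes at most 41.7 mm and 7.16 degrees, less where a joint would pass 70% of its speed; a pose out of reach is approached as far as the arm can. A call with a number of a shift or a turn outside -1 to 1 is refused whole. A call with a gripper value outside its range is refused whole. The fingers move at their own pace and stop on an object; the grip force is fixed at half the most. Time passes only in rows, so rows that repeat a pose let the fingers close. It gives the time, the measured TCP pose, the force, the opening and the grip force at its end, in the units of the state.
- read_state(): the state, without advancing time (a new reading comes with each control period).
- capture(name): name is "scene" or "side" or "wrist"; returns a dict with "image" (480x640x3 uint8, red, green, blue), "vertical_fov" (degrees; the focal length in pixels is half the picture's height over the tangent of half this angle, whatever the lens; pixels are square), "cx", "cy" (the principal point, pixels), "world_from_camera" (4x4, takes a point from camera to world coordinates); the wrist camera has in their place "T_tool_cam" (4x4, takes a point from camera to tool coordinates, whose origin is the TCP and whose axes are the flange's). Camera axes: x right, y down, z forward; pixel columns grow to the right and rows downward; lengths in m; the calibration is good to about 2 mm. A picture is of the moment at which its call begins: read the wrist's pose just before it. There is no depth.
- hand_in(): hands the job in; it is judged then, once.
The state is a dict: "time_s": time; "joint_positions": joint angles; "qvel": joint speeds; "tau": joint torques, N m; "position": TCP position; "tcp_rot": TCP orientation; "force": force on the tool from outside, world axes, zero at the start; "moment": the same for the moment, N m; "opening": opening from 0.0 (shut) to 1.0 (fully open); "grasp_force": force on a finger pad.
Only numpy, scipy, OpenCV 4.12 (cv2) and the standard library are available. Lean on these libraries where they do the work, as an engineer would, in place of code of your own. Each camera call takes 0.05 s, during which the arm holds its last target. There are 200 camera calls.

## Task

Clamp the washing-machine drum bearing that lies in the bench clamp: push the sliding bar forward by its black lug until the bearing is held between the two blue jaws, then slide the orange thumb wedge forward along its ramp until it jams the bar fast. Feel for firm resistance both times and do not force it: the bearing must not be squeezed hard and the wedge must not be rammed in. Leave the bearing clamped and the wedge jammed, and leave the other things on the table where they are.

Things in the scene. Friction and masses are not known exactly. Their poses are not given: they have to be found in the camera images.
- clamp_base: grey base plate of the bench clamp, 310 x 130 x 12 mm, fixed to the table. Origin at table height, 5 mm ahead of the plate's middle; x axis = clamping direction ('forward'), from the wedge and the bar's tail to the fixed blue jaw, y left, z up. The fixed jaw's flat face lies at x = +120 mm, its top 36 mm above the table. The bar and the wedge have parallel axes.
- slide_bar: steel bar 155 mm long, 20 wide, top 32 mm above the table, with a 60 mm wide blue, rubber-faced jaw at its front; slides only along the clamp's x. Origin: middle of the rubber face's lower edge, 12 mm above the table. Starts at clamp x = +13 to +25 mm, holds the bearing at about +58 mm. About 3 N slides it; it stays where left. 5 to 15 N squeeze is firm, over 30 N too much.
- bar_lug (a point): centre of the upright black lug on top of the moving jaw, by which the bar is pushed: 12 mm thick along x, 30 mm wide along y, from 35 to 76 mm above the table; this point is 58 mm above the table and 10 mm behind the rubber face. Behind it lies only the bar, with its top 32 mm above the table.
- thumb_wedge: orange wedge 70 mm long, 24 wide at the rear, 14 at the nose, top 31 mm above the table, captive. Slides along x between the bar's left side and a slanting aluminium ramp block (slope 0.14). Origin: right rear lower corner; starts at clamp x = -120 to -116 mm. It moves with 1 N, then jams somewhere from x = -111 to -70 mm (ramp setting varies): the resistance then climbs steeply within 1 to 4 mm.
- wedge_tab (a point): centre of the upright orange thumb tab at the wedge's rear: 12 mm thick along x, 18 wide along y, up to 70 mm above the table; this point is 48 mm above the table. Nothing near it is higher than 34 mm. A push of 10 to 18 N jams the wedge well and it stays jammed by itself; under about 8 N leaves it slack, over about 28 N rams it.
- drum_bearing: drum bearing, a steel ring 62 mm in diameter, 16 mm high, lying flat and loose on the clamp's base plate between the jaws. Origin at the centre of its underside, 12 mm above the table; when clamped its centre is at about x = +89 mm on the clamp.
- spare_bearing: a smaller bearing, 52 mm in diameter, 16 mm high, loose on the table: not to be moved. Origin at the centre of its underside.
- belt_pulley: grey motor pulley, 63 mm in diameter, 32 mm high, loose on the table: not to be moved. Origin at the centre of its underside.
- masking_tape: roll of masking tape, 98 mm in diameter, 25 mm high, loose on the table: not to be moved. Origin at the centre of its underside.
There are look-alikes about, which are no part of the job. What is shaped like the drum_bearing but red or turquoise is not meant.

How it is judged (in metres and radians):
On the way, in this order (a step that is already met when the one before it is completed fails the run):
1. the bearing is held between the two jaws (squeezed by more than 3 N) before the wedge is jammed (contact force between slide_bar and drum_bearing above 3 N and x of drum_bearing in the frame of clamp_base above 0.086 m and y of drum_bearing in the frame of clamp_base between -0.025 and 0.025 m and height (world z) of drum_bearing below 0.016 m), for 0.2 s.
2. the wedge is jammed between ramp and bar (pressing on the bar with more than 5 N) (contact force between thumb_wedge and slide_bar above 5 N), for 0.2 s.
At the end, for the whole second after the job is handed in: The bearing lies flat between the jaws (centre within 25 mm of the clamp's middle line), touched by the moving jaw, the bar within 1.5 mm of its clamped position, the released wedge still pressing on the bar with more than 5 N, everything at rest (x of drum_bearing in the frame of clamp_base above 0.086 m and y of drum_bearing in the frame of clamp_base between -0.025 and 0.025 m and height (world z) of drum_bearing below 0.016 m and contact force between slide_bar and drum_bearing above 0.2 N and contact force between thumb_wedge and slide_bar above 5 N and x of slide_bar in the frame of clamp_base above 0.0567 m and linear speed of each of drum_bearing, thumb_wedge, slide_bar below 0.005 m/s).
It fails at once if the bearing is squeezed with more than 30 N (contact force between slide_bar and drum_bearing above 30 N).
It fails at once if the wedge is rammed in so that it presses on the bar with more than 20 N (contact force between thumb_wedge and slide_bar above 20 N).
It fails at once if another thing on the table is moved more than 15 mm (distance of any of spare_bearing, belt_pulley, masking_tape from where it was at the start of the episode above 0.015 m).
It also fails if it takes over 64 s, if anything falls off the work surface, if the arm or the gripper's body presses on something with over 40 N, if the wrist force passes 120 N, or if a joint passes its speed limit or range.

## Working session

There is one attempt and no reset: what is moved stays moved. The work goes in short steps, Python scripts to look and compute and a tool call to move; the robot and the scene stay as the last step left them, time stands still between calls to the robot, and variables do not carry over. Pictures are saved under pics/ and viewed, at most 10 in all, crops included, and the job is handed in when it is done.

Besides the shell and the picture viewer there is one more tool, called after ">>>" as name(argument=value, ...), one argument or row to a line, values as JSON. step_arm: Moves the arm, as the interface text tells. Scaled input: -1 to 1 covers 0.3 m each way for a shift and 45 degrees each way for a turn. Its arguments: {"type":"object","properties":{"steps":{"type":"array"}},"required":["steps"]}

```bash
ls; mkdir -p pics
python3 - <<'E'
from rig import *
import cv2,pickle
for n in("scene","side","wrist"):
    s=read_state();c=capture(n);c['state']=s
    cv2.imwrite(f"pics/{n}0.png",c["image"][:,:,::-1]);pickle.dump(c,open(f"{n}0.pkl","wb"))
    print(n,{k:v for k,v in c.items() if k not in("image","state")})
print(read_state())
E
```

```text
pics
scene {'vertical_fov': 52.245701779675954, 'cx': 318.3766745362301, 'cy': 244.4610279346831, 'world_from_camera': array([[ 0.80401087, -0.36035166,  0.4729833 ,  0.14762021],
       [-0.59454984, -0.49893754,  0.63053297, -0.73587011],
       [ 0.00877552, -0.7881675 , -0.61539823,  0.59418091],
       [ 0.        ,  0.        ,  0.        ,  1.        ]])}
side {'vertical_fov': 47.75280258774893, 'cx': 319.71179765255, 'cy': 250.84816258860548, 'world_from_camera': array([[ 0.8437919 , -0.28383336,  0.45547102,  0.15170482],
       [-0.53647234, -0.46916003,  0.70148863, -0.87902263],
       [ 0.01458292, -0.83625803, -0.54814218,  0.59838879],
       [ 0.        ,  0.        ,  0.        ,  1.        ]])}
wrist {'vertical_fov': 67.82587329658497, 'cx': 319.03300425088736, 'cy': 239.2207529206393, 'T_tool_cam': array([[-1.22722721e-04, -9.68992450e-01, -2.47090301e-01,
         6.58129607e-02],
       [ 9.99999991e-01, -1.29930500e-04,  1.28655517e-05,
         3.79453626e-04],
       [-4.45711888e-05, -2.47090297e-01,  9.68992458e-01,
        -1.36622813e-01],
       [ 0.00000
[... 176 characters left out ...]
e-04,
        6.76883209e+01, -1.02286830e+01]), 'qvel': array([-0.02415743, -0.11574383, -0.20633613, -0.04171278, -0.04082715,
       -0.01000539]), 'tau': array([ 9.14956272e-04, -4.40429199e+01, -1.76841742e+01,  6.33679633e-02,
        5.52540855e-02, -1.06930895e-04]), 'position': array([6.24481962e-01, 1.19021567e-04, 2.46771597e-01]), 'tcp_rot': array([[-2.78220086e-05,  9.99998609e-01, -1.66772417e-03],
       [ 9.99999958e-01,  2.83040818e-05,  2.89037590e-04],
       [ 2.89084392e-04, -1.66771606e-03, -9.99998568e-01]]), 'force': array([0.29034626, 0.2070675 , 0.28417287]), 'moment': array([-0.02249181,  0.01762962,  0.01532495]), 'grasp_force': 0.0, 'opening': 0.9971425553928905}
```

View pics/scene0.png

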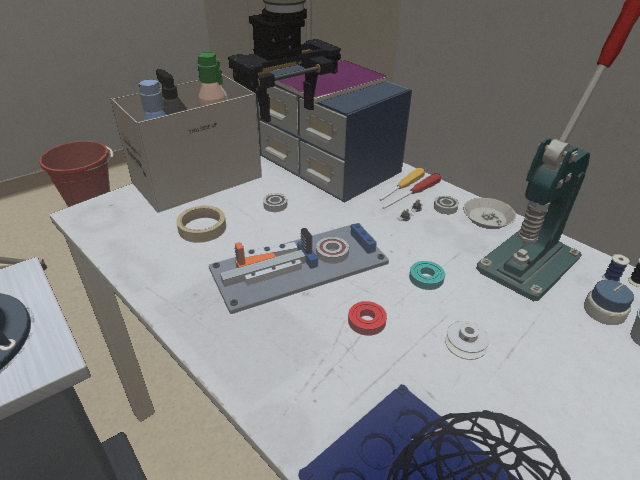

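View pics/wrist0.png

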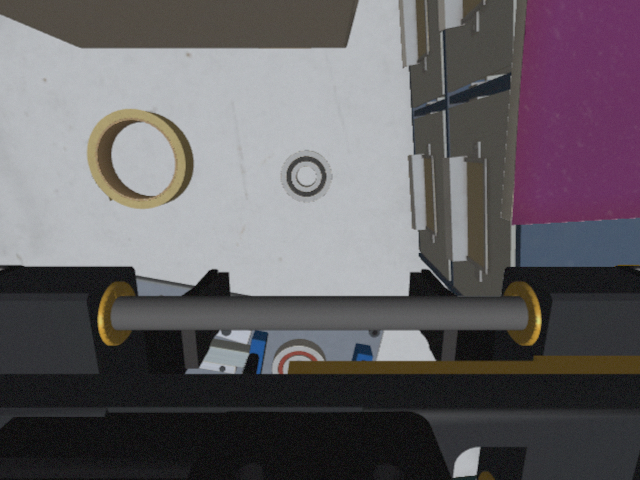

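The wrist picture shows the tape and the spare bearing at (306,176), with the clamp hidden behind the gripper bar. Could be taken for the drum_bearing in the scene picture: the ring in the clamp at (332,248), the red ring (367,317), the turquoise ring (428,275), the spare bearing (275,202) and a small one at (446,204). I choose (332,248), which lies between the blue jaws. The lug is at (306,240) and the tab at (240,253). Now a close crop.

Run:
```python
import cv2
i=cv2.imread("pics/scene0.png")[215:315,200:400]
cv2.imwrite("pics/crop1.png",cv2.resize(i,None,fx=4,fy=4,interpolation=cv2.INTER_CUBIC))
```

```text
(no output)
```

View pics/crop1.png

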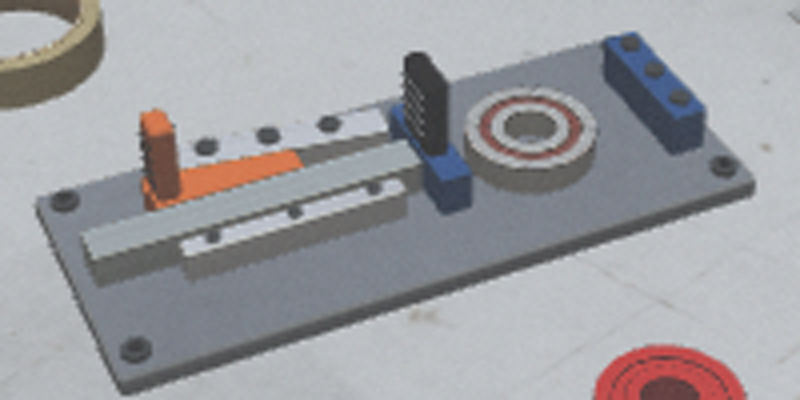

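The crop shows the clamp. The ring with the dark red seal lies between the blue jaws, the black lug spans (405-448, 55-155) and the orange tab (142-180, 112-200). The plate's top corners are at (38,203), (122,384) and (754,184). Its forward direction runs to the right.

```bash
cat > h.py <<'E'
import numpy as np,pickle,cv2
def ray(c,u,v,z):
    f=240/np.tan(np.radians(c['vertical_fov']/2));T=c['T'] if 'T' in c else c['world_from_camera']
    d=T[:3,:3]@[(u-c['cx'])/f,(v-c['cy'])/f,1];return T[:3,3]+d*(z-T[2,3])/d[2]
E
python3 - <<'E'
from h import *
c=pickle.load(open("scene0.pkl","rb"))
R=lambda u,v,z:ray(c,200+u/4,215+v/4,z)
rl,rr,fr=R(38,203,.012),R(122,384,.012),R(754,184,.012)
print(rl,rr,fr,np.linalg.norm(rl-rr),np.linalg.norm(fr-rr))
x=(fr-rr)[:2];y=(rl-rr)[:2];print(np.degrees([np.arctan2(x[1],x[0]),np.arctan2(-y[0],y[1])]))
th=np.arctan2(x[1],x[0]);ex=np.r_[np.cos(th),np.sin(th)];ey=np.r_[-ex[1],ex[0]]
o=(rl+fr)[:2]/2+.005*ex
print('origin',o)
for n,p in dict(tabtop=R(153,112,.070),tabtopfront=R(172,120,.07),lugtop=R(419,54,.076),lugr=R(437,92,.076),bear=R(529,126,.028),jawtop=R(690,108,.036)).items():
    print(n,p.round(4),'clamp',np.round([(p[:2]-o)@ex,(p[:2]-o)@ey],4))
E
```

```text
[ 0.39638503 -0.07376295  0.012     ] [ 0.37242994 -0.19764857  0.012     ] [ 0.67095396 -0.25571335  0.012     ] 0.12618039898999875 0.3041185786404058
[-11.00695153 -10.94390804]
origin [ 0.53857752 -0.16569279]
tabtop [ 0.4397 -0.1137  0.07  ] clamp [-0.107   0.0322]
tabtopfront [ 0.4436 -0.1235  0.07  ] clamp [-0.1013  0.0233]
lugtop [ 0.5537 -0.1532  0.076 ] clamp [0.0125 0.0152]
lugr [ 0.5439 -0.1808  0.076 ] clamp [ 0.0081 -0.0138]
bear [ 0.6001 -0.1759  0.028 ] clamp [0.0624 0.0017]
jawtop [ 0.6631 -0.2172  0.036 ] clamp [ 0.132  -0.0268]
```

>>> step_arm(
  steps=[
    [-0.527,-0.417,0.3,0,0,0.244,1],
    [-0.527,-0.417,0.3,0,0,0.244,1],
    [-0.527,-0.417,0.3,0,0,0.244,1],
    [-0.527,-0.417,0.3,0,0,0.244,1],
    [-0.527,-0.417,0.3,0,0,0.244,1],
    [-0.527,-0.417,0.3,0,0,0.244,1],
    [-0.527,-0.417,0.3,0,0,0.244,1],
    [-0.527,-0.417,0.3,0,0,0.244,1],
  ],
)

```text
time_s: 0.82
position: [0.5, -0.1584, 0.1575]
tcp_rot: [[0.193, 0.981, 0.0], [0.981, -0.193, 0.001], [0.001, -0.0, -1.0]]
force: [0.8, 0.7, 0.5]
opening: 0.475
grasp_force: 0.0
```

Run:
```python
from rig import *
import cv2,pickle
s=read_state();print(s['position'],s['tcp_rot'].round(3),s['opening'],s['force'])
c=capture("side");cv2.imwrite("pics/side1.png",c["image"][:,:,::-1])
s=read_state();c=capture("wrist");c['state']=s
cv2.imwrite("pics/wrist1.png",c["image"][:,:,::-1])
```

```text
[ 0.50004243 -0.15842015  0.157483  ] [[ 0.193  0.981  0.   ]
 [ 0.981 -0.193  0.001]
 [ 0.001 -0.    -1.   ]] 0.47495674692327466 [0.82220478 0.72731366 0.46017821]
```

View pics/side1.png

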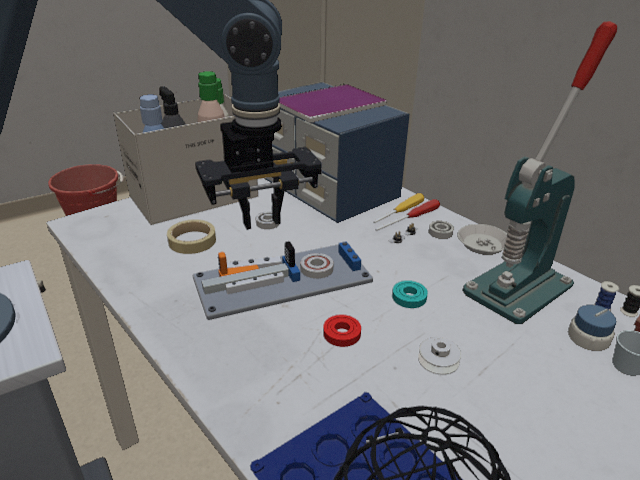

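The side picture shows the half-shut gripper above the clamp, with the lug at (290,253) and the tab at (222,262). The space behind the lug is free. I let the fingers shut, then go down.

>>> step_arm(
  steps=[
    [0,0,0,0,0,0,1],
    [0,0,0,0,0,0,1],
    [0,0,0,0,0,0,1],
    [0,0,0,0,0,0,1],
    [0,0,0.1,0,0,0,1],
    [0,0,0.2,0,0,0,1],
    [0,0,0.292,0,0,0,1],
    [0,0,0.292,0,0,0,1],
  ],
)

```text
time_s: 1.58
position: [0.4972, -0.1564, 0.0659]
tcp_rot: [[0.19, 0.982, -0.008], [0.982, -0.19, 0.005], [0.003, -0.009, -1.0]]
force: [-1.4, 0.1, -0.7]
opening: 0.003
grasp_force: 0.0
```

Run:
```python
from rig import *
import cv2
c=capture("scene");cv2.imwrite("pics/s2.png",cv2.resize(c["image"][130:330,190:410,::-1],None,fx=2.8,fy=2.8,interpolation=cv2.INTER_CUBIC))
s=read_state();print(s['position'],s['force'],s['opening'])
```

```text
[ 0.49825517 -0.15693616  0.06790982] [-0.02890507 -0.43929609  0.65164949] 0.0020569528180989873
```

View pics/s2.png

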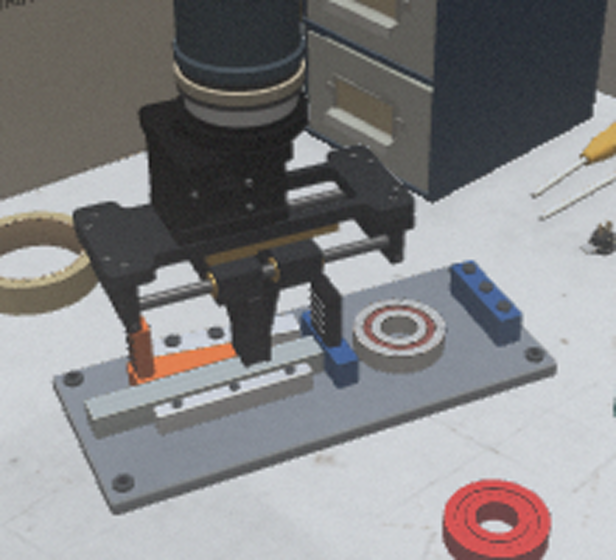

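Fingers are shut at (255,340) in the crop, behind the lug at (325,315) and clear of it. Pushing forward in slow steps.

>>> step_arm(
  steps=[
    [0,0.01,0,0,0,0,1],
    [0,0.02,0,0,0,0,1],
    [0,0.03,0,0,0,0,1],
    [0,0.037,0,0,0,0,1],
    [0,0.044,0,0,0,0,1],
    [0,0.051,0,0,0,0,1],
    [0,0.058,0,0,0,0,1],
    [0,0.065,0,0,0,0,1],
  ],
)

```text
time_s: 2.3
position: [0.5192, -0.1618, 0.0702]
tcp_rot: [[0.19, 0.982, 0.0], [0.982, -0.19, -0.0], [-0.0, 0.0, -1.0]]
force: [0.3, -0.0, -0.5]
opening: 0.003
grasp_force: 0.0
```

>>> step_arm(
  steps=[
    [0,0.007,0,0,0,0,1],
    [0,0.014,0,0,0,0,1],
    [0,0.021,0,0,0,0,1],
    [0,0.028,0,0,0,0,1],
    [0,0.035,0,0,0,0,1],
    [0,0.042,0,0,0,0,1],
    [0,0.049,0,0,0,0,1],
    [0,0.056,0,0,0,0,1],
  ],
)

```text
time_s: 2.97
position: [0.5343, -0.1647, 0.0698]
tcp_rot: [[0.19, 0.982, -0.003], [0.982, -0.19, 0.001], [0.0, -0.003, -1.0]]
force: [-3.8, -1.4, 1.5]
opening: 0.006
grasp_force: 1.8
```

>>> step_arm(
  steps=[
    [0,0.006,0,0,0,0,1],
    [0,0.012,0,0,0,0,1],
    [0,0.018,0,0,0,0,1],
    [0,0.024,0,0,0,0,1],
    [0,0.03,0,0,0,0,1],
    [0,0.036,0,0,0,0,1],
    [0,0.042,0,0,0,0,1],
    [0,0.048,0,0,0,0,1],
  ],
)

```text
time_s: 3.63
position: [0.5494, -0.1676, 0.0698]
tcp_rot: [[0.19, 0.982, -0.001], [0.982, -0.19, 0.0], [0.0, -0.001, -1.0]]
force: [-4.3, 0.4, 0.8]
opening: 0.003
grasp_force: 2.3
```

Run:
```python
from rig import *
import cv2
c=capture("scene");cv2.imwrite("pics/s3.png",cv2.resize(c["image"][200:310,200:400,::-1],None,fx=4,fy=4,interpolation=cv2.INTER_CUBIC))
s=read_state();print(s['position'],s['force'],s['opening'])
```

```text
[ 0.55009411 -0.16772677  0.06986408] [-3.18882951 -0.42685433 -0.67426935] 0.005779958401810638
```

View pics/s3.png

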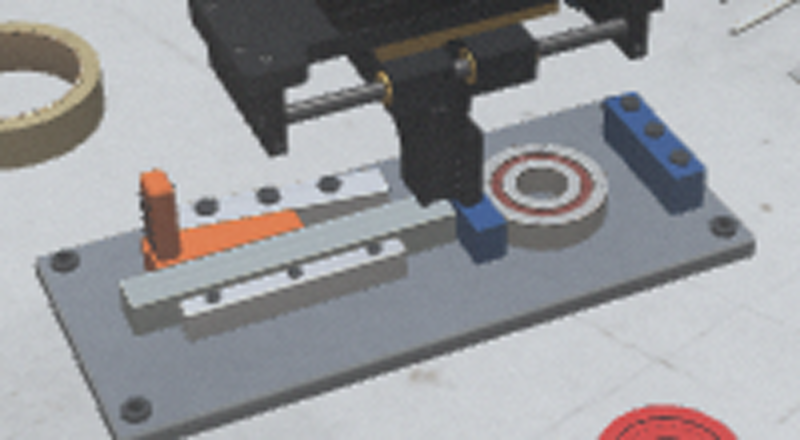

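The bar is moving and the bearing is already being pushed: its centre is at (543,181) in the crop, with about 20 mm of travel left.

>>> step_arm(
  steps=[
    [0,0.006,0,0,0,0,1],
    [0,0.012,0,0,0,0,1],
    [0,0.018,0,0,0,0,1],
    [0,0.024,0,0,0,0,1],
    [0,0.03,0,0,0,0,1],
    [0,0.036,0,0,0,0,1],
    [0,0.042,0,0,0,0,1],
    [0,0.046,0,0,0,0,1],
  ],
)

```text
time_s: 4.35
position: [0.5635, -0.1703, 0.0699]
tcp_rot: [[0.19, 0.982, 0.0], [0.982, -0.19, 0.0], [0.0, 0.0, -1.0]]
force: [-4.5, 0.2, 0.6]
opening: 0.005
grasp_force: 2.0
```

>>> step_arm(
  steps=[
    [0,0.001,0,0,0,0,1],
    [0,0.002,0,0,0,0,1],
    [0,0.003,0,0,0,0,1],
    [0,0.004,0,0,0,0,1],
    [0,0.005,0,0,0,0,1],
    [0,0.006,0,0,0,0,1],
  ],
)

```text
time_s: 4.85
position: [0.5648, -0.1706, 0.0699]
tcp_rot: [[0.191, 0.982, -0.0], [0.982, -0.191, 0.0], [0.0, -0.0, -1.0]]
force: [-4.4, 0.6, -0.0]
opening: 0.001
grasp_force: 2.0
```

>>> step_arm(
  steps=[
    [0,0.001,0,0,0,0,1],
    [0,0.002,0,0,0,0,1],
    [0,0.003,0,0,0,0,1],
    [0,0.004,0,0,0,0,1],
    [0,0.005,0,0,0,0,1],
    [0,0.006,0,0,0,0,1],
  ],
)

```text
time_s: 5.35
position: [0.5667, -0.171, 0.0699]
tcp_rot: [[0.19, 0.982, -0.0], [0.982, -0.19, 0.0], [0.0, -0.0, -1.0]]
force: [-3.7, 1.5, -0.1]
opening: 0.003
grasp_force: 1.9
```

>>> step_arm(
  steps=[
    [0,0.001,0,0,0,0,1],
    [0,0.002,0,0,0,0,1],
    [0,0.003,0,0,0,0,1],
    [0,0.004,0,0,0,0,1],
    [0,0.004,0,0,0,0,1],
  ],
)

```text
time_s: 5.77
position: [0.568, -0.1713, 0.0699]
tcp_rot: [[0.19, 0.982, 0.0], [0.982, -0.19, 0.0], [0.0, 0.0, -1.0]]
force: [-4.1, 1.5, -0.5]
opening: 0.004
grasp_force: 1.8
```

>>> step_arm(
  steps=[
    [0,0.001,0,0,0,0,1],
    [0,0.002,0,0,0,0,1],
    [0,0.003,0,0,0,0,1],
    [0,0.004,0,0,0,0,1],
    [0,0.004,0,0,0,0,1],
  ],
)

```text
time_s: 6.18
position: [0.5692, -0.1715, 0.0699]
tcp_rot: [[0.191, 0.982, 0.0], [0.982, -0.191, 0.0], [0.0, 0.0, -1.0]]
force: [-3.6, 0.4, -1.6]
opening: 0.007
grasp_force: 1.8
```

>>> step_arm(
  steps=[
    [0,0.001,0,0,0,0,1],
    [0,0.002,0,0,0,0,1],
    [0,0.003,0,0,0,0,1],
    [0,0.003,0,0,0,0,1],
  ],
)

```text
time_s: 6.52
position: [0.5701, -0.1717, 0.0699]
tcp_rot: [[0.191, 0.982, 0.0], [0.982, -0.191, 0.0], [0.0, 0.0, -1.0]]
force: [-4.3, 1.6, -1.7]
opening: 0.01
grasp_force: 1.8
```

>>> step_arm(
  steps=[
    [0,0.001,0,0,0,0,1],
    [0,0.002,0,0,0,0,1],
    [0,0.003,0,0,0,0,1],
    [0,0.004,0,0,0,0,1],
    [0,0.004,0,0,0,0,1],
  ],
)

```text
time_s: 6.93
position: [0.5707, -0.1718, 0.0699]
tcp_rot: [[0.19, 0.982, -0.001], [0.982, -0.19, 0.0], [0.0, -0.001, -1.0]]
force: [-4.8, 2.0, 0.0]
opening: 0.002
grasp_force: 2.4
```

>>> step_arm(
  steps=[
    [0,0.001,0,0,0,0,1],
    [0,0.002,0,0,0,0,1],
    [0,0.003,0,0,0,0,1],
    [0,0.003,0,0,0,0,1],
  ],
)

```text
time_s: 7.27
position: [0.5708, -0.1717, 0.0699]
tcp_rot: [[0.19, 0.982, -0.003], [0.982, -0.19, 0.001], [0.0, -0.003, -1.0]]
force: [-6.9, 1.7, 0.9]
opening: 0.003
grasp_force: 3.3
```

Run:
```python
from rig import *
import cv2
c=capture("scene");cv2.imwrite("pics/s4.png",cv2.resize(c["image"][200:310,200:400,::-1],None,fx=4,fy=4,interpolation=cv2.INTER_CUBIC))
s=read_state();print(s['position'],s['force'],s['opening'])
```

```text
[ 0.57079208 -0.17174343  0.06988866] [-7.11402333  1.10549375  0.75404264] 0.0043272726320557646
```

View pics/s4.png

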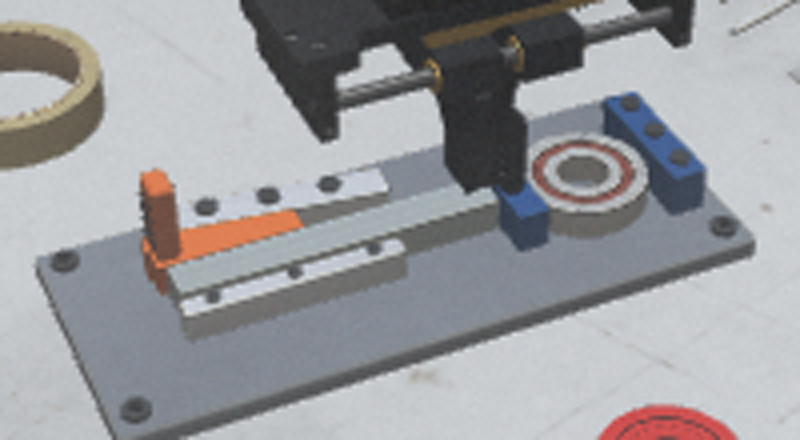

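The position has stopped at 0.5708 and the force is climbing. In the picture the bearing lies between both blue jaws. A little more push takes it to a firm squeeze.

>>> step_arm(
  steps=[
    [0,0.002,0,0,0,0,1],
    [0,0.004,0,0,0,0,1],
    [0,0.005,0,0,0,0,1],
    [0,0.005,0,0,0,0,1],
    [0,0.005,0,0,0,0,1],
  ],
)

```text
time_s: 7.73
position: [0.5709, -0.1718, 0.0698]
tcp_rot: [[0.19, 0.982, -0.006], [0.982, -0.19, 0.002], [0.001, -0.006, -1.0]]
force: [-9.2, 0.8, 3.4]
opening: 0.002
grasp_force: 4.8
```

>>> step_arm(
  steps=[
    [0,0.001,0,0,0,0,1],
    [0,0.002,0,0,0,0,1],
    [0,0.003,0,0,0,0,1],
    [0,0.003,0,0,0,0,1],
    [0,0.003,0,0,0,0,1],
    [0,0.003,0,0,0,0,1],
  ],
)

```text
time_s: 8.23
position: [0.571, -0.1717, 0.0698]
tcp_rot: [[0.19, 0.982, -0.008], [0.982, -0.19, 0.002], [0.001, -0.008, -1.0]]
force: [-11.7, 1.1, 4.5]
opening: 0.007
grasp_force: 5.7
```

>>> step_arm(
  steps=[
    [0,0.001,0,0,0,0,1],
    [0,0.002,0,0,0,0,1],
    [0,0.003,0,0,0,0,1],
    [0,0.004,0,0,0,0,1],
    [0,0.004,0,0,0,0,1],
    [0,0.004,0,0,0,0,1],
  ],
)

```text
time_s: 8.73
position: [0.571, -0.1717, 0.0698]
tcp_rot: [[0.19, 0.982, -0.01], [0.982, -0.19, 0.003], [0.001, -0.01, -1.0]]
force: [-12.4, 0.6, 5.1]
opening: 0.003
grasp_force: 6.9
```

>>> step_arm(
  steps=[
    [0,-0.01,0,0,0,0,1],
    [0,-0.02,0,0,0,0,1],
    [0,-0.04,0,0,0,0,1],
    [0,-0.08,0,0,0,0,1],
    [0,-0.12,-0.05,0,0,0,1],
    [0,-0.18,-0.15,0,0,0,1],
    [0,-0.24,-0.25,0,0,0,1],
    [0,-0.24,-0.25,0,0,0,1],
  ],
)

```text
time_s: 9.4
position: [0.5058, -0.1599, 0.1498]
tcp_rot: [[0.191, 0.982, 0.008], [0.982, -0.191, -0.004], [-0.003, 0.009, -1.0]]
force: [0.4, -0.1, 0.2]
opening: 0.003
grasp_force: 0.0
```

>>> step_arm(
  steps=[
    [0.073,-0.1,0,0,0,0,1],
    [0.073,-0.2,0,0,0,0,1],
    [0.073,-0.3,0,0,0,0,1],
    [0.073,-0.387,0,0,0,0,1],
    [0.073,-0.387,0,0,0,0,1],
    [0.073,-0.387,0,0,0,0,1],
  ],
)

```text
time_s: 9.9
position: [0.3957, -0.116, 0.1454]
tcp_rot: [[0.191, 0.982, 0.003], [0.982, -0.191, -0.002], [-0.001, 0.003, -1.0]]
force: [0.9, -0.1, -1.1]
opening: 0.005
grasp_force: 0.0
```

Run:
```python
from rig import *
from h import *
c=capture("scene");cv2.imwrite("pics/s5.png",cv2.resize(c["image"][170:310,200:400,::-1],None,fx=4,fy=4,interpolation=cv2.INTER_CUBIC))
s=read_state();p=s['position'];print(p,s['tcp_rot'].round(3),s['force'],s['opening'])
o=np.r_[.53858,-.16569];ex=np.r_[.9816,-.1909];ey=np.r_[.1909,.9816];print((p[:2]-o)@ex,(p[:2]-o)@ey)
```

```text
[ 0.39723015 -0.11677875  0.14550774] [[ 0.191  0.982  0.005]
 [ 0.982 -0.191 -0.003]
 [-0.002  0.005 -1.   ]] [ 0.42439327  0.2887903  -0.02095546] 0.007496872745671625
-0.14808617519937392 0.021027595414439788
```

View pics/s5.png

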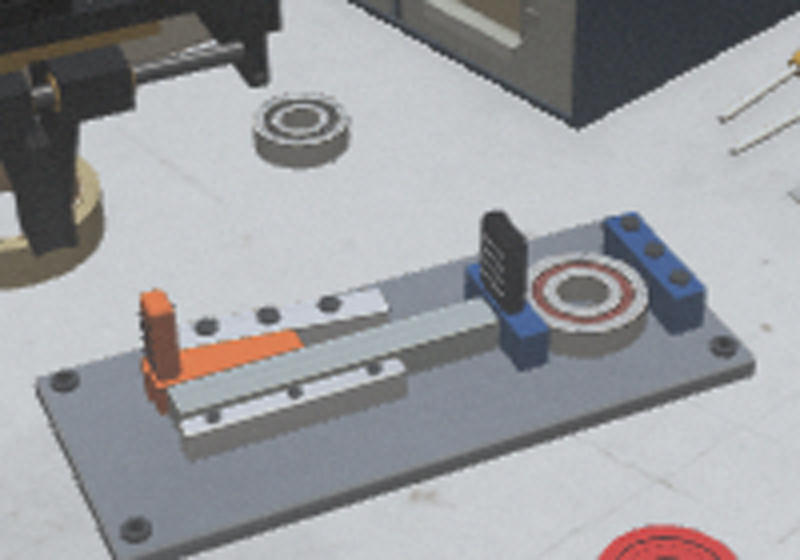

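The bearing sits between the jaws with the lug at (503,262) in the crop. The tab is at (160,335) with free space behind it, so I go down there.

>>> step_arm(
  steps=[
    [0,0,0.08,0,0,0,1],
    [0,0,0.16,0,0,0,1],
    [0,0,0.21,0,0,0,1],
    [0,0,0.24,0,0,0,1],
    [0,0,0.255,0,0,0,1],
    [0,0,0.26,0,0,0,1],
    [0,0,0.26,0,0,0,1],
    [0,0,0.26,0,0,0,1],
  ],
)

```text
time_s: 10.62
position: [0.3961, -0.116, 0.0673]
tcp_rot: [[0.19, 0.982, 0.002], [0.982, -0.19, -0.001], [-0.001, 0.002, -1.0]]
force: [-0.0, 0.1, 0.1]
opening: 0.005
grasp_force: 0.0
```

>>> step_arm(
  steps=[
    [0,0.005,0,0,0,0,1],
    [0,0.01,0,0,0,0,1],
    [0,0.015,0,0,0,0,1],
    [0,0.02,0,0,0,0,1],
    [0,0.025,0,0,0,0,1],
    [0,0.03,0,0,0,0,1],
    [0,0.035,0,0,0,0,1],
    [0,0.04,0,0,0,0,1],
  ],
)

```text
time_s: 11.28
position: [0.407, -0.1177, 0.0669]
tcp_rot: [[0.19, 0.982, -0.0], [0.982, -0.19, 0.0], [-0.0, -0.0, -1.0]]
force: [0.2, -0.6, -0.3]
opening: 0.004
grasp_force: 0.0
```

>>> step_arm(
  steps=[
    [0,0.002,0,0,0,0,1],
    [0,0.004,0,0,0,0,1],
    [0,0.006,0,0,0,0,1],
    [0,0.008,0,0,0,0,1],
    [0,0.01,0,0,0,0,1],
    [0,0.012,0,0,0,0,1],
  ],
)

```text
time_s: 11.78
position: [0.4104, -0.1184, 0.0669]
tcp_rot: [[0.19, 0.982, -0.0], [0.982, -0.19, 0.0], [0.0, -0.0, -1.0]]
force: [0.2, -0.6, 0.5]
opening: 0.005
grasp_force: 0.0
```

>>> step_arm(
  steps=[
    [0,0.002,0,0,0,0,1],
    [0,0.004,0,0,0,0,1],
    [0,0.006,0,0,0,0,1],
    [0,0.008,0,0,0,0,1],
    [0,0.01,0,0,0,0,1],
    [0,0.012,0,0,0,0,1],
    [0,0.014,0,0,0,0,1],
    [0,0.016,0,0,0,0,1],
  ],
)

```text
time_s: 12.45
position: [0.4152, -0.1193, 0.0669]
tcp_rot: [[0.19, 0.982, -0.0], [0.982, -0.19, 0.0], [0.0, -0.0, -1.0]]
force: [-0.3, -0.2, 0.3]
opening: 0.009
grasp_force: 0.0
```

>>> step_arm(
  steps=[
    [0,0.002,0,0,0,0,1],
    [0,0.004,0,0,0,0,1],
    [0,0.006,0,0,0,0,1],
    [0,0.008,0,0,0,0,1],
    [0,0.01,0,0,0,0,1],
    [0,0.012,0,0,0,0,1],
  ],
)

```text
time_s: 12.95
position: [0.4187, -0.12, 0.067]
tcp_rot: [[0.191, 0.982, 0.0], [0.982, -0.191, -0.0], [-0.0, 0.0, -1.0]]
force: [-0.6, -0.3, -0.3]
opening: 0.004
grasp_force: 0.0
```

>>> step_arm(
  steps=[
    [0,0.002,0,0,0,0,1],
    [0,0.004,0,0,0,0,1],
    [0,0.006,0,0,0,0,1],
    [0,0.008,0,0,0,0,1],
    [0,0.01,0,0,0,0,1],
    [0,0.012,0,0,0,0,1],
  ],
)

```text
time_s: 13.45
position: [0.4215, -0.1204, 0.0669]
tcp_rot: [[0.19, 0.982, -0.002], [0.982, -0.19, 0.001], [0.0, -0.002, -1.0]]
force: [-2.2, -1.7, 2.3]
opening: 0.008
grasp_force: 1.1
```

>>> step_arm(
  steps=[
    [0,0.002,0,0,0,0,1],
    [0,0.004,0,0,0,0,1],
    [0,0.006,0,0,0,0,1],
    [0,0.008,0,0,0,0,1],
    [0,0.01,0,0,0,0,1],
    [0,0.012,0,0,0,0,1],
  ],
)

```text
time_s: 13.95
position: [0.4257, -0.1214, 0.0669]
tcp_rot: [[0.19, 0.982, -0.0], [0.982, -0.19, 0.0], [0.0, -0.0, -1.0]]
force: [-2.2, -0.9, 0.7]
opening: 0.005
grasp_force: 1.0
```

>>> step_arm(
  steps=[
    [0,0.002,0,0,0,0,1],
    [0,0.004,0,0,0,0,1],
    [0,0.006,0,0,0,0,1],
    [0,0.008,0,0,0,0,1],
    [0,0.01,0,0,0,0,1],
    [0,0.012,0,0,0,0,1],
  ],
)

```text
time_s: 14.45
position: [0.4285, -0.1218, 0.0669]
tcp_rot: [[0.19, 0.982, -0.002], [0.982, -0.19, 0.001], [0.0, -0.002, -1.0]]
force: [-5.2, -2.3, 2.0]
opening: 0.007
grasp_force: 2.5
```

>>> step_arm(
  steps=[
    [0,0.002,0,0,0,0,1],
    [0,0.004,0,0,0,0,1],
    [0,0.006,0,0,0,0,1],
    [0,0.008,0,0,0,0,1],
    [0,0.01,0,0,0,0,1],
    [0,0.012,0,0,0,0,1],
  ],
)

```text
time_s: 14.95
position: [0.429, -0.1217, 0.0668]
tcp_rot: [[0.189, 0.982, -0.008], [0.982, -0.189, 0.003], [0.001, -0.008, -1.0]]
force: [-12.2, -5.3, 6.5]
opening: 0.006
grasp_force: 5.8
```

>>> step_arm(
  steps=[
    [0,0.001,0,0,0,0,1],
    [0,0.002,0,0,0,0,1],
    [0,0.003,0,0,0,0,1],
    [0,0.003,0,0,0,0,1],
    [0,0.003,0,0,0,0,1],
  ],
)

```text
time_s: 15.37
position: [0.4293, -0.1215, 0.0668]
tcp_rot: [[0.189, 0.982, -0.009], [0.982, -0.189, 0.004], [0.002, -0.01, -1.0]]
force: [-11.9, -4.7, 6.9]
opening: 0.008
grasp_force: 5.7
```

Run:
```python
from rig import *
for _ in range(3):
    capture("side");s=read_state();print(s['position'],s['force'],s['moment'])
```

```text
[ 0.42933658 -0.12147224  0.06680267] [-10.96808678  -3.82126709   5.38445349] [-0.66066737  1.74390728 -0.02292683]
[ 0.42932903 -0.12149687  0.06680795] [-11.42808259  -4.52200139   5.98215462] [-0.69677596  1.77613858 -0.0482398 ]
[ 0.42932507 -0.12147258  0.06681149] [-11.57220911  -4.75507313   5.80533096] [-0.64669244  1.74723145  0.00191478]
```

>>> step_arm(
  steps=[
    [0,0.001,0,0,0,0,1],
    [0,0.002,0,0,0,0,1],
    [0,0.003,0,0,0,0,1],
    [0,0.004,0,0,0,0,1],
    [0,0.004,0,0,0,0,1],
    [0,0.004,0,0,0,0,1],
  ],
)

```text
time_s: 16.02
position: [0.4294, -0.1214, 0.0668]
tcp_rot: [[0.189, 0.982, -0.011], [0.982, -0.189, 0.004], [0.002, -0.012, -1.0]]
force: [-14.6, -5.6, 6.9]
opening: 0.004
grasp_force: 6.9
```

>>> step_arm(
  steps=[
    [0,-0.006,0,0,0,0,1],
    [0,-0.012,0,0,0,0,1],
    [0,-0.018,0,0,0,0,1],
    [0,-0.024,0,0,0,0,1],
    [0,-0.04,0,0,0,0,1],
    [0,-0.07,0,0,0,0,1],
    [0,-0.07,-0.1,0,0,0,1],
    [0,-0.07,-0.2,0,0,0,1],
  ],
)

```text
time_s: 16.68
position: [0.4122, -0.1181, 0.126]
tcp_rot: [[0.191, 0.982, -0.005], [0.982, -0.191, 0.003], [0.002, -0.006, -1.0]]
force: [1.3, 0.1, -0.2]
opening: 0.005
grasp_force: 0.0
```

Run:
```python
from rig import *
from h import *
c=capture("scene");cv2.imwrite("pics/s6.png",cv2.resize(c["image"][170:310,200:400,::-1],None,fx=4,fy=4,interpolation=cv2.INTER_CUBIC))
s=read_state();print(s['position'],s['force'])
```

```text
[ 0.41539132 -0.11966359  0.13109919] [ 0.3343051  -0.43056516  2.17211041]
```

View pics/s6.png

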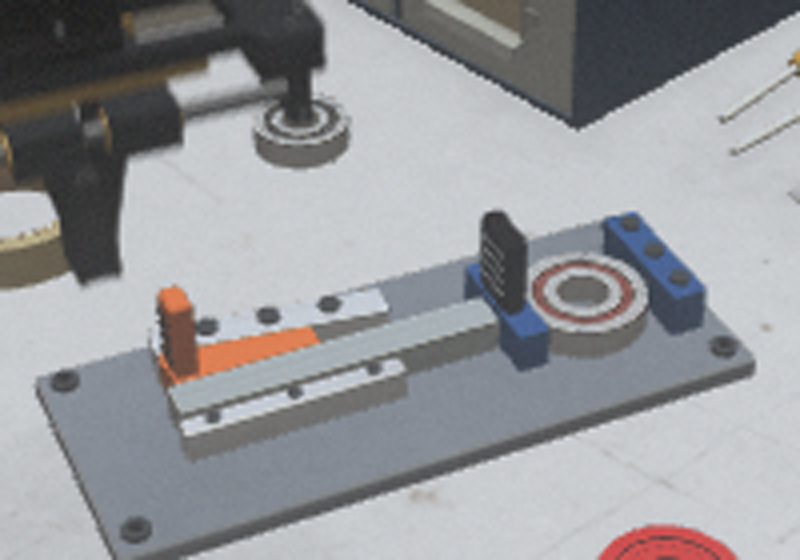

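The wedge has moved about 9 mm forward, with the tab now at (178,332) in the crop, and stayed there after release. The bar and bearing have not moved. I let the arm settle and hand in.

>>> step_arm(
  steps=[
    [0,0,-0.05,0,0,0,1],
    [0,0,-0.05,0,0,0,1],
    [0,0,-0.05,0,0,0,1],
    [0,0,-0.05,0,0,0,1],
    [0,0,-0.05,0,0,0,1],
  ],
)

```text
time_s: 17.15
position: [0.4136, -0.1188, 0.1411]
tcp_rot: [[0.191, 0.982, -0.001], [0.982, -0.191, 0.001], [0.001, -0.002, -1.0]]
force: [0.4, 1.1, -0.0]
opening: 0.002
grasp_force: 0.0
```

```bash
python3 -c "
from rig import *
print(hand_in())"
```

```text
the job is handed in; nothing more can be done
None
```

I pushed the bar until the bearing was held (about 12 N at the lug), jammed the wedge with about 13 N, backed the arm off and handed the job in at about 17 s; no verdict came back, but the last picture shows the bearing and wedge still in place.

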